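Slide the marking template home on its locating pins

ROBOT

A 6-joint arm with a two-finger parallel gripper is mounted at the origin on a cart in front of the work surface, level with it; the furniture and walls round the work are solid. World frame = base frame: x ahead of the robot, y to its left, z up, the work surface at z = 0. Lengths are in m, angles in degrees, forces in N, time in s.
With the tool pointing down it reaches from about 0.375 to 0.9 m from the base axis. Payload 3.1 kg.
Tool frame: the origin (TCP) lies on the centre line of the jaws, within the pads' length; the fingertips stand 25 mm ahead of it and the grasp point (between the pads) lies 6 mm ahead of it; z points along the fingers, y is the line along which they close (so a half turn about z gives the same grasp; the last joint's range is limited). The gripper opens to 87 mm and grips with 3 to 60 N. Pads are 19 mm wide; open, the fingers measure 117 mm over their backs; the gripper's body (75 mm by 190 mm) begins 51 mm behind the grasp point.
Start: joints at [-76.232, 30.224, 82.088, -0, 67.689, -10.227], TCP at [0.254, -0.571, 0.248] pointing down, gripper open.
Joint ranges: [-176.69, 176.69], [-43.24, 126.21], [12.49, 139.97], [-82, 262], [0, 151.66], [-163.58, 163.58]. Speed limits (degrees/s): [159.86, 159.86, 180, 180, 180, 180].

INTERFACE

Orientations are given as a 3x3 rotation matrix whose columns are the frame's x, y, z axes.
In Python, from rig import read_state, capture, camera_params, hand_in gives the robot as it stands.
- The arm moves only by the tool apply_moves, never from a script. Its argument "rows" is a list of rows, each an object of numbers: "x", "y", "z": the shift along the tool's x, y, z in mm; "rx", "ry", "rz": the turn, a rotation vector about the tool's x, y, z in units of 6 degrees (1.0 is 6 degrees); "claw": the closure in counts, from 0 (fully open) to 255 (shut). A call has 1 to 10 rows; each row is the pose to reach, as a shift and turn from the pose commanded when the call began, along the tool's axes at that moment; what a row does not reach only later rows make up. A row lasts 1/8 s, in which the tool goes at most 62.5 mm and 10.7 degrees, less where a joint would pass 70% of its speed; a pose out of reach is approached as far as the arm can. A call with a gripper value outside its range is refused whole. The fingers move at their own pace and stop on an object; the grip force is fixed at half the most. Time passes only in rows, so rows that repeat a pose let the fingers close. It gives the time, the measured TCP pose, the force, the opening and the grip force at its end, in the units of the state.
- read_state(): the state, without advancing time (a new reading comes with each control period).
- capture(name): name is "scene" or "top" or "wrist"; returns (picture, depth): 384x512x3 uint8, red, green, blue; 384x512 float32, m along the optical axis (not along the pixel's ray), 0 where there is no reading.
- camera_params(name): a dict with "fx", "fy", "cx", "cy" (pixels), "xyz" and "orientation" of the camera in the world. Camera axes: x right, y up, looking along -z (the intrinsics and any distortion apply to the point x, -y, -z); pixel columns grow to the right and rows downward; lengths in m; the calibration is good to about 2 mm. The wrist camera is an equidistant fisheye: a pixel r from the principal point sees the ray r / f radians off the axis. A picture is of the moment at which its call begins: read the wrist's pose just before it. camera_params takes no time and is no camera call; for the wrist camera it gives the pose at the moment of the call.
- hand_in(): hands the job in; it is judged then, once.
The state is a dict: "time_s": time; "joint_positions": joint angles; "qvel": joint speeds; "tau": joint torques, N m; "position": TCP position; "tcp_rot": TCP orientation; "force": force on the tool from outside, world axes, zero at the start; "moment": the same for the moment, N m; "opening": opening from 0.0 (shut) to 1.0 (fully open); "grasp_force": force on a finger pad.
Only numpy, scipy, OpenCV 4.12 (cv2) and the standard library are available. Lean on these libraries where they do the work, as an engineer would, in place of code of your own. Each camera call takes 0.05 s, during which the arm holds its last target. There are 200 camera calls.

TASK

The metal marking template of the price-tag jig has been left pulled back, riding on the jig's raised ledge and on the tops of its two pins. Take it by its handle and slide it along the jig, without lifting it clear, until both of its round holes drop over the two pins and it lies flat down on the jig's board, then let go. Leave the tape measure, the rubber stamp and the bundles of tags where they are.

Things in the scene. Friction and masses are not known exactly. Their poses are not given: they have to be found in the camera images.
- jig: Fixed plywood jig board, 12 mm thick, x from -175 to +100 mm, y from -95 to +95 mm; origin on its underside (desk top), midway between its pins; z up. The template slides along +x. When home, the template's centre is over this origin, its axes along these, its underside on the board at z = 12 mm, its handle's centre at z = 46 mm. A dark line on either side margin marks x = 0.
- jig_pin_left (a point): Top of the left steel locating pin, at x = 0, y = +55, z = 20 mm of the jig. Pin 10 mm in diameter, 8 mm high above the board, its upper 3.5 mm tapering to 6 mm.
- jig_pin_right (a point): Top of the right pin, the same, at x = 0, y = -55, z = 20 mm of the jig.
- jig_ledge (a point): Middle of the upper far edge of the jig's raised ledge, at x = -95, y = 0, z = 20 mm of the jig. The ledge is 8 mm high and covers the board from there back to x = -175 mm.
- template_grip (a point): Centre of the template's black handle bar: 80 mm long (y), 14 mm wide (x), 16 mm high, on two posts 60 mm apart with 20 mm free space under it; over the plate's centre, 34 mm above its underside. Axes are the plate's: x along the slide, y along the bar, z up. At the start 35 to 70 mm back (-x) of home, up to 10 mm aside, turned up to 0.12 rad, 54 mm above the desk.
- template_plate (a point): Centre of the loose steel-grey metal template plate, half-way through its 6 mm thickness: 180 mm (x) by 160 mm (y), about 0.3 to 0.6 kg. Round through holes, 14 mm in diameter, at x = 0, y = -55 and +55 mm; square windows 50 mm wide at x = -52 and +52 mm. At the start it lies level on the ledge and on the pin tops.
- tape_measure: Yellow and black pocket tape measure, 60 x 64 x 57 mm, standing to the left (+y) of the jig; origin at the centre of its underside. To be left alone.
- rubber_stamp: Wooden rubber stamp, 22 mm in diameter, 61 mm tall, standing to the left (+y) of the jig; origin at the centre of its underside. To be left alone.
- tags_a: Bundle of blank tags with a string, 53 x 81 x 12 mm, lying to the right (-y) of the jig, the one nearer the ledge; origin under its centre. To be left alone.
- tags_b: Bundle of blank tags with a string, 55 x 85 x 12 mm, lying to the right (-y) of the jig, the one farther from the ledge; origin under its centre. To be left alone.
There are look-alikes about, which are no part of the job. What is meant by the part that bears template_grip is not green, and is the larger of those in its own colour.

How it is judged:
By the outcome, as a careful person would: the job done as asked, in the order asked, and still so for the second after the job is handed in, with the robot touching nothing.
It also fails if it takes over 32 s, if anything falls off the work surface, if the arm or the gripper's body presses on something with over 40 N, if the wrist force passes 120 N, or if a joint passes its speed limit or range.

## Working session

There is one attempt and no reset: what is moved stays moved. The work goes in short steps, Python scripts to look and compute and a tool call to move; the robot and the scene stay as the last step left them, time stands still between calls to the robot, and variables do not carry over. Pictures are saved under pics/ and viewed, at most 10 in all, crops included, and the job is handed in when it is done.

Besides the shell and the picture viewer there is one more tool, called after "Call:" by a JSON object that holds its "name" and its "arguments". apply_moves: Moves the arm, as the interface text tells. Its arguments: {"type":"object","properties":{"rows":{"type":"array"}},"required":["rows"]}

```bash
mkdir -p pics; ls; python3 - <<'E'
from rig import *
import cv2,numpy as np
s=read_state();print(s)
ims=[]
for n in("scene","top"):
    im,d=capture(n);np.savez(n,im=im,d=d);p=camera_params(n);print(n,p)
    cv2.imwrite(f"pics/{n}0.png",im[...,::-1])
E
```

```text
pics
{'time_s': 0.0, 'joint_positions': array([-7.62323586e+01,  3.02775554e+01,  8.21552748e+01,  8.86482489e-05,
        6.76895318e+01, -1.02281500e+01]), 'qvel': array([-0.00192711,  0.06143187, -0.03671219,  0.05443278, -0.09109334,
       -0.05604561]), 'tau': array([ 9.17746693e-04, -4.40039241e+01, -1.76590562e+01,  6.33442705e-02,
        5.82565984e-02, -1.71708280e-04]), 'position': array([ 0.25402512, -0.57031455,  0.24659288]), 'tcp_rot': array([[ 9.13575667e-01,  4.06668468e-01, -5.06854801e-04],
       [ 4.06668606e-01, -9.13573391e-01,  2.07460026e-03],
       [ 3.80625450e-04, -2.10142625e-03, -9.99997720e-01]]), 'force': array([-0.55085543,  0.00901207, -0.86785962]), 'moment': array([0.01671899, 0.01169287, 0.07763837]), 'grasp_force': 0.0, 'opening': 0.9953480471567889}
scene {'fx': 457.085067468433, 'fy': 457.085067468433, 'cx': 260.0142769053381, 'cy': 193.8680857807997, 'xyz': array([-0.32751838, -0.62913993,  1.19016422]), 'orientation': array([[ 0.54026671,  0.63576042, -0.55128991],
       [-0.84138446,  0.39756343, -0.36608129],
       [-0.01356729,  0.6616283 ,  0.74970922]])}
top {'fx': 417.2989151866978, 'fy': 417.2989151866978, 'cx': 253.5814107940389, 'cy': 191.70166260418992, 'xyz': array([ 0.36155538, -0.07947453,  1.26119477]), 'orientation': array([[-0.02527035,  0.99233378, -0.12097552],
       [-0.99960895, -0.02653225, -0.00883135],
       [-0.0119734 ,  0.12070504,  0.99261621]])}
```

View pics/scene0.png

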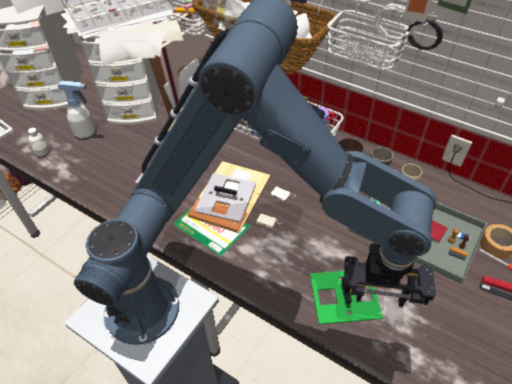

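View pics/top0.png

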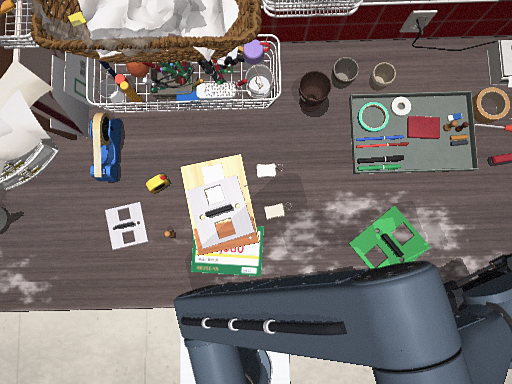

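Candidates for the template, as pixels in the top picture: the large grey one on the yellow jig (220,211), a small pale look-alike (127,225) and a green one (390,240). I choose (220,211) because it is not green, is the larger grey one and lies on the jig. The close crop is to confirm this.

```bash
cat > h.py <<'E'
import numpy as np,cv2
from rig import *
def ray(p,u,v):
    R=np.array(p["orientation"]);d=np.array([(u-p["cx"])/p["fx"],-(v-p["cy"])/p["fy"],-1.]);return R@d
def onz(p,u,v,z):
    r=ray(p,u,v);o=np.array(p["xyz"]);return o+r*(z-o[2])/r[2]
E
python3 - <<'E'
from h import *
t=np.load("top.npz");im=t["im"]
c=im[145:280,160:300];cv2.imwrite("pics/crop0.png",cv2.resize(c,None,fx=4.4,fy=4.4,interpolation=cv2.INTER_CUBIC)[...,::-1])
p=camera_params("top")
for u,v in[(182,166),(241,155),(259,245),(197,255)]:print(u,v,onz(p,u,v,.012).round(4))
print(onz(p,219,211,.054),t["d"][211,219])
E
```

```text
182 166 [0.5984 0.1475 0.012 ]
241 155 [ 0.6275 -0.0329  0.012 ]
259 245 [ 0.354  -0.0804  0.012 ]
197 255 [0.3292 0.1042 0.012 ]
[0.45498572 0.03298274 0.054     ] 1.1993096
```

View pics/crop0.png

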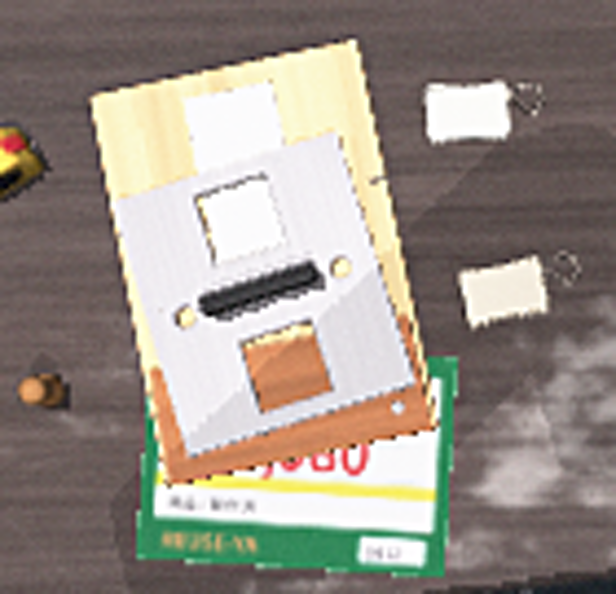

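The crop confirms it: a grey plate with two round holes at crop (187,316) and (341,266), its black handle at (262,288), lying on the orange ledge and yellow jig board. The dark x=0 mark on the right margin is at (378,181).

```bash
cat >> h.py <<'E'
from scipy.spatial.transform import Rotation as Ro
def fit(model,world):
    m=np.array(model,float);w=np.array(world,float)
    mc,wc=m.mean(0),w.mean(0);a=m-mc;b=w-wc
    th=np.arctan2((a[:,0]*b[:,1]-a[:,1]*b[:,0]).sum(),(a*b).sum())
    R=np.array([[np.cos(th),-np.sin(th)],[np.sin(th),np.cos(th)]]);o=wc-R@mc
    return o,th,((m@R.T+o-w)*1e3).round(1)
def tomove(pos,yaw_y):
    """shift (mm) and turn (6deg units) to TCP pos, tool down, tool y at world yaw_y (or half turn)"""
    s=read_state();R=s["tcp_rot"];out=[]
    d=R.T@(np.array(pos)-s["position"])*1e3
    for k in(0,np.pi):
        y=np.array([np.cos(yaw_y+k),np.sin(yaw_y+k),0]);z=np.array([0,0,-1.]);T=np.c_[np.cross(y,z),y,z]
        out.append((Ro.from_matrix(R.T@T).as_rotvec(degrees=True)/6).round(2))
    return d.round(1),out
E
python3 - <<'E'
from h import *
p=camera_params("top")
q=lambda x,y,z:onz(p,160+(x+.5)/4.4-.5,145+(y+.5)/4.4-.5,z)[:2]
W=[q(93,95,.012),q(355,40,.012),q(436,430,.02),q(168,484,.02),q(378,181,.012)]
o,th,r=fit([(.1,.095),(.1,-.095),(-.175,-.095),(-.175,.095),(0,-.088)],W);print(o,np.degrees(th),r.tolist())
a,b=q(187,316,.026),q(341,266,.026)
h=q(262,288,.058);print(a,b,(a+b)/2,h,np.linalg.norm(a-b),np.degrees(np.arctan2(*(a-b)[::-1]))-90)
yaw=np.arctan2(*(a-b)[::-1])-np.pi/2
print(tomove([*((a+b)/2),.20],yaw),read_state()["joint_positions"])
E
```

```text
[0.51722814 0.04211813] 10.381189496055184 [[0.6, 2.2], [1.1, -2.5], [0.4, -3.1], [-2.5, 3.4], [0.5, 0.0]]
[0.44233189 0.0859423 ] [ 0.47340048 -0.0185481 ] [0.45786618 0.0336971 ] [0.45736355 0.03210847] 0.10901147555533872 16.5590271532096
(array([ 431.8, -468.9,   47.7]), [array([-1.000e-02, -2.000e-02, -1.376e+01]), array([-2.000e-02,  1.000e-02,  1.624e+01])]) [-7.62327484e+01  3.02737295e+01  8.21484024e+01  3.26775938e-03
  6.76878666e+01 -1.02276952e+01]
```

Call:
{"name": "apply_moves", "arguments": {"rows": [{"x": 20,"y": -22,"z": 2,"rz": -0.6},{"x": 60,"y": -65,"z": 6,"rz": -2},{"x": 100,"y": -109,"z": 11,"rz": -3.5},{"x": 140,"y": -152,"z": 15,"rz": -5},{"x": 180,"y": -195,"z": 20,"rz": -6.5},{"x": 220,"y": -239,"z": 24,"rz": -8},{"x": 260,"y": -282,"z": 28,"rz": -9.5},{"x": 300,"y": -326,"z": 33,"rz": -11},{"x": 340,"y": -369,"z": 37,"rz": -12.4},{"x": 370,"y": -402,"z": 40,"rz": -13.7}]}}

```text
validation failed for argument at $.ro...
```

```bash
python3 - <<'E'
from h import *
print(tomove([.4579,.0337,.20],np.radians(16.56)),read_state()["position"])
E
```

```text
(array([ 431.9, -468.9,   47.7]), [array([-1.000e-02, -2.000e-02, -1.376e+01]), array([-2.000e-02,  1.000e-02,  1.624e+01])]) [ 0.25405289 -0.57038493  0.24667203]
```

Call:
{"name": "apply_moves", "arguments": {"rows": [{"x": 20,"y": -22,"z": 2,"rx": 0,"ry": 0,"rz": -0.6,"claw": 0},{"x": 60,"y": -65,"z": 6,"rx": 0,"ry": 0,"rz": -2,"claw": 0},{"x": 100,"y": -109,"z": 11,"rx": 0,"ry": 0,"rz": -3.5,"claw": 0},{"x": 140,"y": -152,"z": 15,"rx": 0,"ry": 0,"rz": -5,"claw": 0},{"x": 180,"y": -195,"z": 20,"rx": 0,"ry": 0,"rz": -6.5,"claw": 0},{"x": 220,"y": -239,"z": 24,"rx": 0,"ry": 0,"rz": -8,"claw": 0},{"x": 260,"y": -282,"z": 28,"rx": 0,"ry": 0,"rz": -9.5,"claw": 0},{"x": 300,"y": -326,"z": 33,"rx": 0,"ry": 0,"rz": -11,"claw": 0},{"x": 340,"y": -369,"z": 37,"rx": 0,"ry": 0,"rz": -12.4,"claw": 0},{"x": 370,"y": -402,"z": 40,"rx": 0,"ry": 0,"rz": -13.7,"claw": 0}]}}

```text
time_s: 1.35
position: [0.4288, -0.0509, 0.2073]
tcp_rot: [[-0.284, 0.959, -0.0], [0.959, 0.284, 0.0], [0.0, -0.0, -1.0]]
force: [0.1, -1.7, -0.8]
opening: 0.996
grasp_force: 0.0
```

Call:
{"name": "apply_moves", "arguments": {"rows": [{"x": 37,"y": 26,"z": 4,"rx": 0,"ry": 0,"rz": 0,"claw": 0},{"x": 65,"y": 46,"z": 7,"rx": 0,"ry": 0,"rz": 0,"claw": 0},{"x": 73,"y": 52,"z": 7,"rx": 0,"ry": 0,"rz": 0,"claw": 0},{"x": 73,"y": 52,"z": 7,"rx": 0,"ry": 0,"rz": 0,"claw": 0}]}}

```text
time_s: 1.85
position: [0.4582, 0.0314, 0.2004]
tcp_rot: [[-0.28, 0.96, -0.0], [0.96, 0.28, -0.0], [-0.0, -0.001, -1.0]]
force: [0.3, -0.1, 1.1]
opening: 1.003
grasp_force: 0.0
```

```bash
python3 - <<'E'
from h import *
print(read_state()["position"],camera_params("wrist"))
im,d=capture("wrist");np.savez("wrist",im=im,d=d)
cv2.imwrite("pics/w1.png",cv2.resize(im,(800,600),interpolation=cv2.INTER_CUBIC)[...,::-1])
E
```

```text
[0.45818612 0.03144679 0.20044301] {'fx': 297.3186396354542, 'fy': 297.3186396354542, 'cx': 256.8946284380767, 'cy': 192.75019239319911, 'xyz': array([0.43938163, 0.09775178, 0.33645976]), 'orientation': array([[ 0.95995152, -0.27106861, -0.0708159 ],
       [ 0.28016395,  0.92776654,  0.24649016],
       [-0.00111513, -0.25645867,  0.96655456]])}
```

View pics/w1.png

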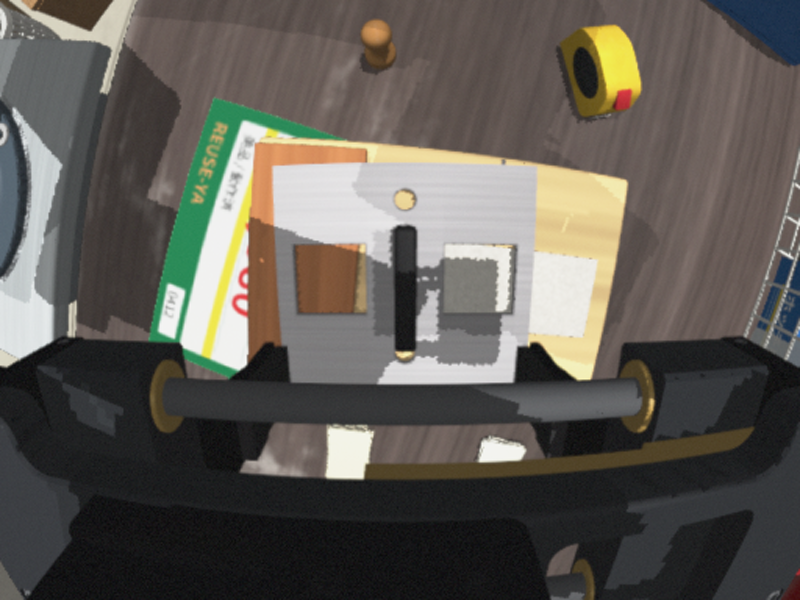

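The picture shows the template with its left hole at (404,200), its corners at (273,166) and (537,167), and its bar from (404,227) to (404,352). The jig's x=0 mark is at (504,161), its far-left corner at (628,179) and its ledge corners at (258,142) and (367,149).

```bash
cat >> h.py <<'E'
def won(p,U,V,z):
    u=(U+.5)*.64-.5;v=(V+.5)*.64-.5
    a=np.array([u-p["cx"],v-p["cy"]]);r=np.hypot(*a);t=r/p["fx"]
    d=np.array([a[0]/r*np.sin(t),-a[1]/r*np.sin(t),-np.cos(t)]);d=p["orientation"]@d
    o=np.array(p["xyz"]);return (o+d*(z-o[2])/d[2])[:2]
E
python3 - <<'E'
from h import *
p=camera_params("wrist");w=lambda *a:won(p,*a)
o,th,r=fit([(0,.093),(.1,.095),(-.175,.095),(-.095,.095)],[w(504,162,.012),w(628,179,.012),w(258,142,.02),w(367,149,.02)])
print("jig",o,np.degrees(th),r.tolist())
o2,t2,r=fit([(-.09,.08),(.09,.08),(0,.055)],[w(273,166,.026),w(537,167,.026),w(404.5,200,.026)])
print("tmpl",o2,np.degrees(t2),r.tolist())
b=[w(404,227,.062),w(404,352,.062)];print("bar",b,(b[0]+b[1])/2, np.linalg.norm(b[0]-b[1]),np.degrees(np.arctan2(*(b[0]-b[1])[::-1]))-90)
print(tomove([*o2,.06],t2))
c,s=np.cos(th),np.sin(th);print("tmpl in jig",np.array([[c,s],[-s,c]])@(o2-o))
E
```

```text
jig [0.52299368 0.03971145] 11.80957359660686 [[0.4, -0.6], [2.3, 0.5], [-2.8, -1.4], [0.1, 1.5]]
tmpl [0.45981579 0.03252999] 16.039064350699377 [[-0.8, -0.1], [0.5, 0.1], [0.3, -0.0]]
bar [array([0.44796218, 0.07128922]), array([ 0.46998733, -0.00416431])] [0.45897476 0.03356246] 0.0786024353619406 16.272712279540443
(array([  1.1,   2.2, 140.5]), [array([-0.01,  0.  ,  0.03]), array([-0.000e+00, -1.000e-02, -2.997e+01])])
tmpl in jig [-0.06331037  0.00590051]
```

Call:
{"name": "apply_moves", "arguments": {"rows": [{"x": 1,"y": 1.5,"z": 40,"rx": 0,"ry": 0,"rz": 0,"claw": 0},{"x": 1,"y": 1.5,"z": 85,"rx": 0,"ry": 0,"rz": 0,"claw": 0},{"x": 1,"y": 1.5,"z": 120,"rx": 0,"ry": 0,"rz": 0,"claw": 0},{"x": 1,"y": 1.5,"z": 140,"rx": 0,"ry": 0,"rz": 0,"claw": 0},{"x": 1,"y": 1.5,"z": 140,"rx": 0,"ry": 0,"rz": 0,"claw": 0},{"x": 1,"y": 1.5,"z": 140,"rx": 0,"ry": 0,"rz": 0,"claw": 200},{"x": 1,"y": 1.5,"z": 140,"rx": 0,"ry": 0,"rz": 0,"claw": 255},{"x": 1,"y": 1.5,"z": 140,"rx": 0,"ry": 0,"rz": 0,"claw": 255},{"x": 1,"y": 1.5,"z": 140,"rx": 0,"ry": 0,"rz": 0,"claw": 255},{"x": 1,"y": 1.5,"z": 140,"rx": 0,"ry": 0,"rz": 0,"claw": 255}]}}

```text
time_s: 3.15
position: [0.4596, 0.0328, 0.0608]
tcp_rot: [[-0.279, 0.96, 0.0], [0.96, 0.279, -0.0], [-0.0, 0.0, -1.0]]
force: [-0.9, 0.4, -0.9]
opening: 0.519
grasp_force: 0.0
```

```bash
python3 - <<'E'
from h import *
s=read_state();print({k:s[k] for k in("time_s","position","opening","grasp_force","force","moment")},camera_params("wrist"))
im,d=capture("wrist");np.savez("wrist2",im=im,d=d)
cv2.imwrite("pics/w2.png",cv2.resize(im,(800,600),interpolation=cv2.INTER_CUBIC)[...,::-1])
E
```

```text
{'time_s': 3.15, 'position': array([0.4595542 , 0.03282248, 0.06076621]), 'opening': 0.5187389077032908, 'grasp_force': 0.0, 'force': array([-0.91344279,  0.38381579, -0.94072129]), 'moment': array([ 0.0201086 , -0.13293856, -0.01159443])} {'fx': 297.3186396354542, 'fy': 297.3186396354542, 'cx': 256.8946284380767, 'cy': 192.75019239319911, 'xyz': array([0.44069581, 0.09910513, 0.19679336]), 'orientation': array([[ 9.60286758e-01, -2.69740469e-01, -7.13401782e-02],
       [ 2.79014854e-01,  9.28155807e-01,  2.46328053e-01],
       [-2.29843741e-04, -2.56450537e-01,  9.66557329e-01]])}
```

View pics/w2.png

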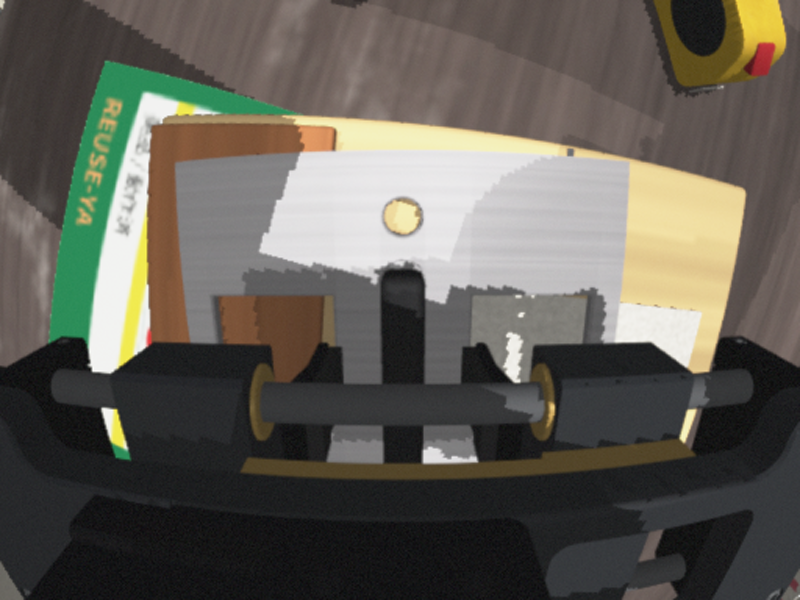

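```bash
python3 - <<'E'
from h import *
p=camera_params("wrist");w=lambda *a:won(p,*a)
e=[w(165,116,.012),w(335,118,.012),w(570,148,.012),w(745,188,.012)]
for i in e:print(i)
d=e[3]-e[1];print(np.degrees(np.arctan2(d[1],d[0])),np.linalg.norm(e[3]-e[0]),np.linalg.norm(e[3]-e[2]),np.linalg.norm(e[3]-e[1]))
f=[w(745,188,.012),w(718,310,.012)];g=f[0]-f[1];print("far edge",np.degrees(np.arctan2(g[1],g[0]))-90)
l=w(333,340,.02)-w(326,296,.02);print("ledge edge",w(326,296,.02),w(335,128,.02))
o,th,r=fit([(0,.095),(.1,.095),(-.095,.095),(-.175,.095)],[e[2],e[3],e[1],e[0]]);print(o,np.degrees(th),r.tolist())
o2,t2,r=fit([(-.09,.08),(.09,.08),(0,.055)],[w(175,160,.026),w(629,161,.026),w(403,216,.026)]);print(o2,np.degrees(t2),r.tolist())
E
```

```text
[0.33419942 0.10257626]
[0.40823357 0.11644773]
[0.50224333 0.1335595 ]
[0.59722406 0.15242706]
10.778779663684865 0.2677070484121618 0.09683658336268461 0.19238481508569977
far edge 7.25349385943106
ledge edge [0.42429721 0.04785711] [0.41072275 0.11195941]
[0.51986456 0.04078837] 10.693361079017855 [[-0.0, 0.6], [3.3, 0.3], [0.7, 0.1], [-3.9, -0.9]]
[0.4596964  0.03386616] 16.10267395745098 [[-0.7, -0.2], [0.9, 0.3], [-0.2, -0.1]]
```

Call:
{"name": "apply_moves", "arguments": {"rows": [{"x": 0,"y": 0,"z": 0,"rx": 0,"ry": 0,"rz": 0,"claw": 255},{"x": 0,"y": 0,"z": 0,"rx": 0,"ry": 0,"rz": 0,"claw": 255},{"x": 0,"y": 0,"z": 0,"rx": 0,"ry": 0,"rz": 0,"claw": 255},{"x": 0,"y": 0,"z": 0,"rx": 0,"ry": 0,"rz": 0,"claw": 255},{"x": 0,"y": 0,"z": 0,"rx": 0,"ry": 0,"rz": 0,"claw": 255}]}}

```text
time_s: 3.82
position: [0.4596, 0.0328, 0.0605]
tcp_rot: [[-0.279, 0.96, 0.0], [0.96, 0.279, -0.0], [-0.0, 0.0, -1.0]]
force: [0.7, 0.2, -1.1]
opening: 0.154
grasp_force: 30.0
```

Call:
{"name": "apply_moves", "arguments": {"rows": [{"x": -0.5,"y": 3,"z": 0,"rx": 0,"ry": 0,"rz": 0.05,"claw": 255},{"x": -1.5,"y": 9,"z": 0,"rx": 0,"ry": 0,"rz": 0.15,"claw": 255},{"x": -2.5,"y": 16,"z": 0,"rx": 0,"ry": 0,"rz": 0.27,"claw": 255},{"x": -3.5,"y": 23,"z": 0,"rx": 0,"ry": 0,"rz": 0.39,"claw": 255},{"x": -4.8,"y": 30,"z": 0,"rx": 0,"ry": 0,"rz": 0.5,"claw": 255},{"x": -6,"y": 37,"z": 0,"rx": 0,"ry": 0,"rz": 0.62,"claw": 255},{"x": -7,"y": 44,"z": 0,"rx": 0,"ry": 0,"rz": 0.74,"claw": 255},{"x": -8,"y": 50,"z": 0,"rx": 0,"ry": 0,"rz": 0.85,"claw": 255},{"x": -8.3,"y": 52,"z": 0,"rx": 0,"ry": 0,"rz": 0.87,"claw": 255},{"x": -8.3,"y": 52,"z": 0,"rx": 0,"ry": 0,"rz": 0.87,"claw": 255}]}}

```text
time_s: 5.08
position: [0.5023, 0.0403, 0.0605]
tcp_rot: [[-0.192, 0.981, -0.02], [0.981, 0.192, 0.002], [0.006, -0.02, -1.0]]
force: [-14.0, -1.6, 15.1]
opening: 0.157
grasp_force: 30.0
```

```bash
python3 - <<'E'
from h import *
s=read_state();print({k:s[k] for k in("time_s","position","opening","grasp_force","force","moment")})
im,d=capture("wrist");np.savez("wrist3",im=im,d=d)
cv2.imwrite("pics/w3.png",cv2.resize(im,(800,600),interpolation=cv2.INTER_CUBIC)[...,::-1])
E
```

```text
{'time_s': 5.075, 'position': array([0.50234994, 0.04029323, 0.06053927]), 'opening': 0.15708482576414873, 'grasp_force': 30.01632926054299, 'force': array([-13.96950267,  -1.57558742,  15.12142859]), 'moment': array([-0.35979292,  2.22175407,  0.02415578])}
```

View pics/w3.png

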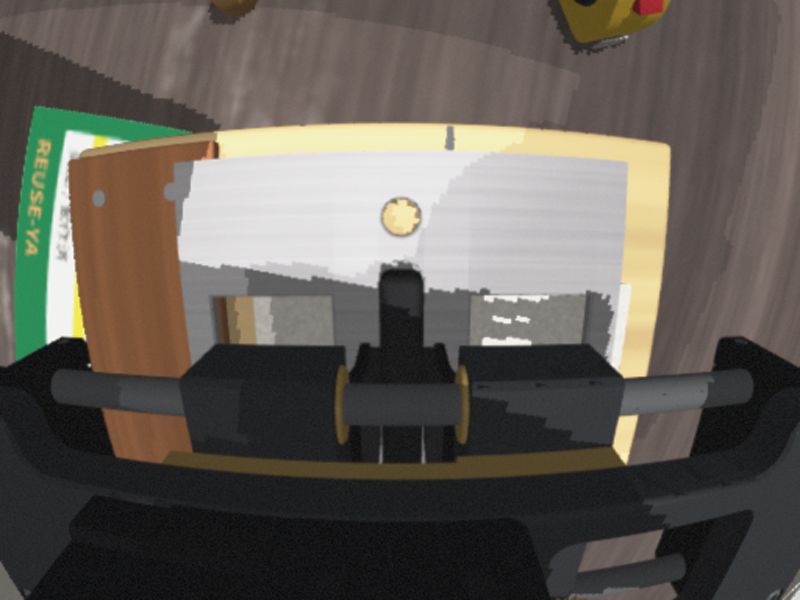

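The plate has moved forward 43 of the 52 mm commanded, with 14 N of resistance. A grey blob sits at the plate's rear-left edge, at (172,190), so I'll look closer.

```bash
python3 - <<'E'
from h import *
t=np.load("wrist3.npz");im,d=t["im"],t["d"]
a=cv2.resize(im[90:160,45:145],None,fx=6,fy=6,interpolation=cv2.INTER_CUBIC)
b=cv2.resize(im[120:160,236:276],None,fx=5,fy=5,interpolation=cv2.INTER_CUBIC)
c=np.zeros((420,800,3),np.uint8);c[:420,:600]=a;c[:200,600:800]=b
cv2.imwrite("pics/w3c.png",c[...,::-1])
p=camera_params("wrist");w=lambda *a:won(p,*a)
o2,t2,r=fit([(-.09,.08),(.09,.08),(0,.055)],[w(195,162,.026),w(629,162,.026),w(402,217,.026)]);print("tmpl",o2,np.degrees(t2),r.tolist())
print("mark",w(450,126,.012),w(450,150,.012),"corner",w(670,145,.012),"screw",w(98,198,.02),w(172,190,.02))
s=read_state();print(s["time_s"],s["force"],s["position"])
E
```

```text
tmpl [0.50453491 0.04112327] 11.030071667994983 [[-6.4, -0.7], [3.9, 0.7], [2.5, 0.0]]
mark [0.50290751 0.13357225] [0.5047805  0.12408887] corner [0.59892181 0.15202875] screw [0.35533197 0.08226196] [0.39516331 0.09019904]
5.125 [-13.11187771  -1.95076882  15.29591675] [0.5023514  0.04030713 0.06055056]
```

View pics/w3c.png

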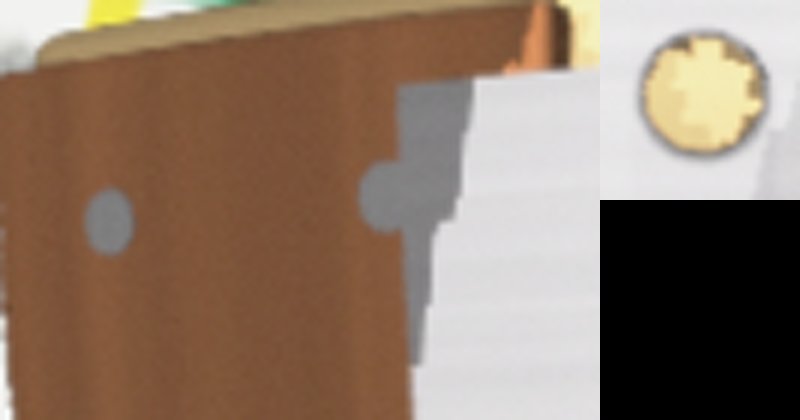

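The blob is only a flush screw, half covered by the plate. The true corner is at (174,159), so the grip has not slipped. The load looks like friction from the tool pressing down (15 N), so I'll unload it a little.

Call:
{"name": "apply_moves", "arguments": {"rows": [{"x": 0,"y": 0,"z": -0.7,"rx": 0,"ry": 0,"rz": 0,"claw": 255},{"x": 0,"y": 0,"z": -1.5,"rx": 0,"ry": 0,"rz": 0,"claw": 255},{"x": 0,"y": 0,"z": -1.5,"rx": 0,"ry": 0,"rz": 0,"claw": 255}]}}

```text
time_s: 5.5
position: [0.5123, 0.0392, 0.0617]
tcp_rot: [[-0.19, 0.982, 0.0], [0.982, 0.19, -0.0], [-0.0, 0.0, -1.0]]
force: [-0.5, -0.2, -4.9]
opening: 0.154
grasp_force: 30.0
```

Call:
{"name": "apply_moves", "arguments": {"rows": [{"x": 0,"y": 0,"z": 0.7,"rx": 0,"ry": 0,"rz": 0,"claw": 255},{"x": 0,"y": 0,"z": 0.7,"rx": 0,"ry": 0,"rz": 0,"claw": 255}]}}

```text
time_s: 5.75
position: [0.5118, 0.0393, 0.0611]
tcp_rot: [[-0.19, 0.982, -0.0], [0.982, 0.19, 0.0], [0.0, -0.0, -1.0]]
force: [0.1, 0.8, -4.6]
opening: 0.156
grasp_force: 30.0
```

```bash
python3 - <<'E'
from h import *
im,d=capture("wrist");np.savez("wrist4",im=im,d=d)
s=read_state();print(s["position"],s["force"])
cv2.imwrite("pics/w4.png",cv2.resize(im[70:170,210:340],None,fx=6,fy=6,interpolation=cv2.INTER_CUBIC)[...,::-1])
E
```

```text
[0.51173859 0.03927566 0.06113363] [ 0.00935579  0.73272176 -5.16333049]
```

View pics/w4.png

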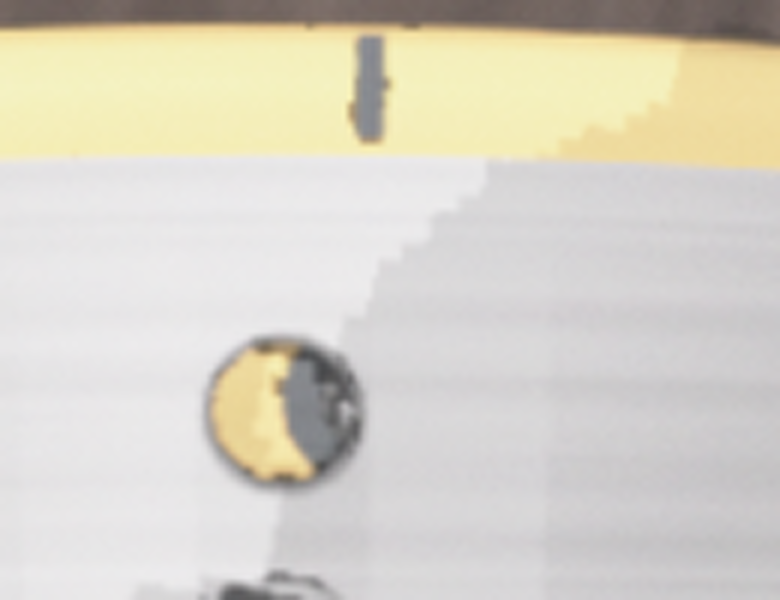

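```bash
python3 - <<'E'
from h import *
p=camera_params("wrist")
def w(x,y,z):
    u=210+(x+.5)/6-.5;v=70+(y+.5)/6-.5
    return won(p,(u+.5)/.64-.5,(v+.5)/.64-.5,z)
s=read_state();R=s["tcp_rot"][:2,:2];t=lambda q:((q-s["position"][:2])@R*1e3).round(1)
print("hole",t((w(205,412,.026)+w(362,412,.026)+w(284,335,.026)+w(284,490,.026))/4))
print("pin left edge",t(w(283,400,.0165)),t(w(283,400,.012)))
print("mark",t(w(370,37,.012)),t(w(370,140,.012)),"edge",t(w(20,27,.012)),t(w(740,40,.012)))
E
```

```text
hole [55.9  0.4]
pin left edge [56.4  0.3] [56.1  0.3]
mark [94.   9.2] [83.2  9.2] edge [ 95.6 -26.7] [95.2 48. ]
```

Call:
{"name": "apply_moves", "arguments": {"rows": [{"x": -0.5,"y": 1,"z": 0.5,"rx": 0,"ry": 0,"rz": 0,"claw": 255},{"x": -0.5,"y": 2,"z": 0.8,"rx": 0,"ry": 0,"rz": 0,"claw": 255},{"x": -0.5,"y": 3,"z": 0.8,"rx": 0,"ry": 0,"rz": 0,"claw": 255},{"x": -0.5,"y": 4,"z": 0.8,"rx": 0,"ry": 0,"rz": 0,"claw": 255},{"x": -0.5,"y": 5,"z": 0.8,"rx": 0,"ry": 0,"rz": 0,"claw": 255},{"x": -0.5,"y": 5,"z": 0.8,"rx": 0,"ry": 0,"rz": 0,"claw": 255}]}}

```text
time_s: 6.55
position: [0.5169, 0.0397, 0.0606]
tcp_rot: [[-0.19, 0.982, 0.0], [0.982, 0.19, -0.0], [-0.0, 0.0, -1.0]]
force: [-0.9, -0.3, -5.6]
opening: 0.156
grasp_force: 30.0
```

```bash
python3 - <<'E'
from h import *
im,d=capture("wrist")
s=read_state();print(s["position"],s["force"])
cv2.imwrite("pics/w5.png",cv2.resize(im[70:170,210:340],None,fx=6,fy=6,interpolation=cv2.INTER_CUBIC)[...,::-1])
E
```

```text
[0.51678218 0.0397797  0.06055783] [-0.76186834 -0.27027049 -5.32251871]
```

View pics/w5.png

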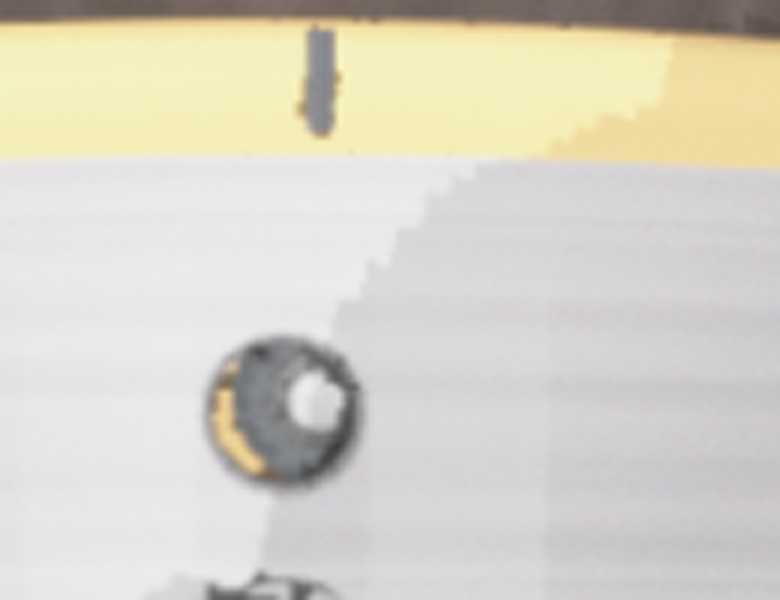

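The pin top is at crop (317,400) in the hole centred at (284,412), so about 3.2 mm remains. I'll advance that, then lower gently.

Call:
{"name": "apply_moves", "arguments": {"rows": [{"x": 0.3,"y": 1.5,"z": 0,"rx": 0,"ry": 0,"rz": 0,"claw": 255},{"x": 0.3,"y": 3.2,"z": 0,"rx": 0,"ry": 0,"rz": 0,"claw": 255},{"x": 0.3,"y": 3.2,"z": 0.5,"rx": 0,"ry": 0,"rz": 0,"claw": 255},{"x": 0.3,"y": 3.2,"z": 1.5,"rx": 0,"ry": 0,"rz": 0,"claw": 255},{"x": 0.3,"y": 3.2,"z": 2.5,"rx": 0,"ry": 0,"rz": 0,"claw": 255},{"x": 0.3,"y": 3.2,"z": 3.5,"rx": 0,"ry": 0,"rz": 0,"claw": 255},{"x": 0.3,"y": 3.2,"z": 3.5,"rx": 0,"ry": 0,"rz": 0,"claw": 255}]}}

```text
time_s: 7.48
position: [0.5197, 0.0407, 0.0569]
tcp_rot: [[-0.19, 0.982, -0.0], [0.982, 0.19, 0.0], [0.0, -0.0, -1.0]]
force: [0.3, 0.0, -5.6]
opening: 0.158
grasp_force: 30.0
```

Dropping freely, so I'll continue down.

Call:
{"name": "apply_moves", "arguments": {"rows": [{"x": 0,"y": 0,"z": 1,"rx": 0,"ry": 0,"rz": 0,"claw": 255},{"x": 0,"y": 0,"z": 2,"rx": 0,"ry": 0,"rz": 0,"claw": 255},{"x": 0,"y": 0,"z": 3,"rx": 0,"ry": 0,"rz": 0,"claw": 255},{"x": 0,"y": 0,"z": 4,"rx": 0,"ry": 0,"rz": 0,"claw": 255},{"x": 0,"y": 0,"z": 4.5,"rx": 0,"ry": 0,"rz": 0,"claw": 255},{"x": 0,"y": 0,"z": 4.5,"rx": 0,"ry": 0,"rz": 0,"claw": 255}]}}

```text
time_s: 8.22
position: [0.5198, 0.0407, 0.0526]
tcp_rot: [[-0.19, 0.982, -0.0], [0.982, 0.19, 0.0], [0.0, -0.0, -1.0]]
force: [-0.2, -0.4, -3.8]
opening: 0.16
grasp_force: 30.0
```

Call:
{"name": "apply_moves", "arguments": {"rows": [{"x": 0,"y": 0,"z": 0.5,"rx": 0,"ry": 0,"rz": 0,"claw": 255},{"x": 0,"y": 0,"z": 0.7,"rx": 0,"ry": 0,"rz": 0,"claw": 255},{"x": 0,"y": 0,"z": 0.7,"rx": 0,"ry": 0,"rz": 0,"claw": 255}]}}

```text
time_s: 8.6
position: [0.5198, 0.0407, 0.0525]
tcp_rot: [[-0.191, 0.982, 0.0], [0.982, 0.191, -0.0], [-0.0, 0.0, -1.0]]
force: [-2.7, -0.0, 5.2]
opening: 0.156
grasp_force: 30.0
```

Seated: z has stopped falling and the force has turned to a push up. Next I open and rise, in the same direction as the descent.

Call:
{"name": "apply_moves", "arguments": {"rows": [{"x": 0,"y": 0,"z": 0,"rx": 0,"ry": 0,"rz": 0,"claw": 120},{"x": 0,"y": 0,"z": 0,"rx": 0,"ry": 0,"rz": 0,"claw": 0},{"x": 0,"y": 0,"z": 0,"rx": 0,"ry": 0,"rz": 0,"claw": 0},{"x": 0,"y": 0,"z": 0,"rx": 0,"ry": 0,"rz": 0,"claw": 0},{"x": 0,"y": 0,"z": 0,"rx": 0,"ry": 0,"rz": 0,"claw": 0},{"x": 0,"y": 0,"z": 0,"rx": 0,"ry": 0,"rz": 0,"claw": 0},{"x": 0,"y": 0,"z": -15,"rx": 0,"ry": 0,"rz": 0,"claw": 0},{"x": 0,"y": 0,"z": -50,"rx": 0,"ry": 0,"rz": 0,"claw": 0},{"x": 0,"y": 0,"z": -100,"rx": 0,"ry": 0,"rz": 0,"claw": 0},{"x": 0,"y": 0,"z": -140,"rx": 0,"ry": 0,"rz": 0,"claw": 0}]}}

```text
time_s: 9.85
position: [0.52, 0.0406, 0.1946]
tcp_rot: [[-0.19, 0.982, 0.002], [0.982, 0.19, -0.0], [-0.001, 0.002, -1.0]]
force: [0.4, -0.1, 0.2]
opening: 0.999
grasp_force: 0.0
```

Call:
{"name": "apply_moves", "arguments": {"rows": [{"x": -30,"y": 0,"z": -10,"rx": 0,"ry": 0,"rz": 0,"claw": 0},{"x": -50,"y": 0,"z": -10,"rx": 0,"ry": 0,"rz": 0,"claw": 0},{"x": -50,"y": 0,"z": -10,"rx": 0,"ry": 0,"rz": 0,"claw": 0}]}}

```text
time_s: 10.22
position: [0.5293, -0.0096, 0.2017]
tcp_rot: [[-0.188, 0.982, -0.0], [0.982, 0.188, 0.0], [0.0, -0.0, -1.0]]
force: [-0.3, 0.5, -1.0]
opening: 0.998
grasp_force: 0.0
```

```bash
python3 - <<'E'
from h import *
im,d=capture("wrist")
s=read_state();print(s["position"],s["force"],s["opening"])
cv2.imwrite("pics/w6.png",cv2.resize(im[60:300,130:410],(700,600),interpolation=cv2.INTER_CUBIC)[...,::-1])
E
```

```text
[ 0.52860864 -0.00869937  0.20119795] [-0.08694627  0.07263391 -0.18168206] 0.9972038622179635
```

View pics/w6.png

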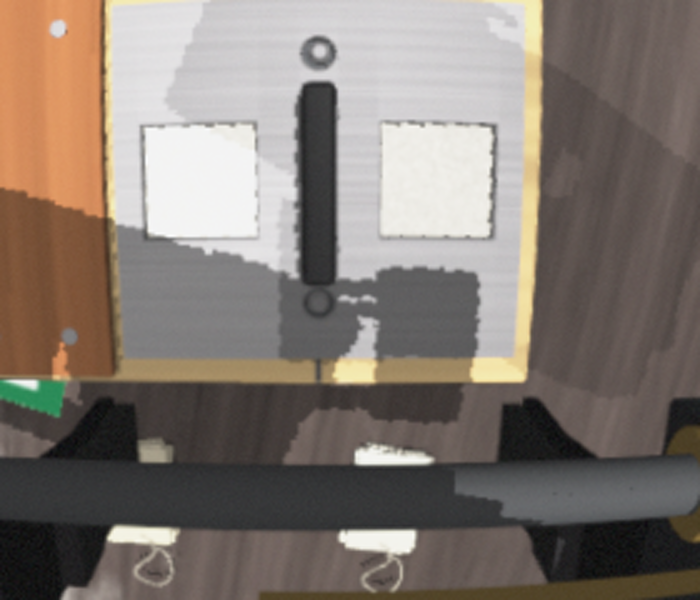

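Both pins are visible in their holes at (318,52) and (318,302). The plate lies square on the board, in front of the ledge, and the tags have not been disturbed.

```bash
python3 -c "from rig import *;print(hand_in())"
```

```text
the job is handed in; nothing more can be done
None
```

The template is home, with both holes over the pins and the plate flat on the board; I released it and handed the job in at about 10 s, well inside the 32 s limit. During the slide it stuck once, so I eased the tool up about 1 mm (it may have carried the plate's weight from then on).

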